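Find the solid hand stamp and hold it ready over the anvil

ROBOT

A 6-joint arm with a two-finger parallel gripper is mounted at the origin on the work surface. World frame = base frame: x ahead of the robot, y to its left, z up, the work surface at z = 0. Lengths are in m, angles in rad, forces in N, time in s.
With the tool pointing down it reaches from about 0.25 to 0.725 m from the base axis. Payload 4 kg.
Tool frame: the origin (TCP) lies between the finger pads; the fingertips stand 8 mm ahead of it and the grasp point (between the pads) lies 11 mm behind it (bot.tip_reach is the distance from the TCP to the fingertips, in m); z points along the fingers, y is the line along which they close (so a half turn about z gives the same grasp; the last joint's range is limited). The gripper opens to 85 mm and grips with 20 to 120 N. Pads are 22 mm wide; open, the fingers measure 114 mm over their backs; the gripper's body (76 mm by 85 mm) begins 54 mm behind the grasp point. The pads swing forward as they close: fully open they stand 13 mm farther back than shut.
Start: joints at [1.196, 0.241, 0.005, 1.335, 0, 1.571], TCP at [0.183, 0.465, 0.239] pointing down, gripper open.
Joint ranges: [-2.72, 2.72], [-1.05, 1.87], [-1.09, 1.28], [-1.99, 2.15], [-1.42, 1.44], [-3.14, 3.14]. Speed limits (rad/s): [2.79, 2.79, 3.14, 3.14, 3.14, 3.14].

INTERFACE

Orientations are given as a unit quaternion [x, y, z, w].
In Python, from workcell import bot gives the robot as it stands.
- The arm moves only by the tool move_arm, never from a script. Its argument "deltas" is a list of rows, each a list of 7 numbers: the opening, from 0 (shut) to 1 (fully open), then the shift along the tool's x, y, z in mm, then the turn, a rotation vector about the tool's x, y, z in degrees. In form: [[gripper, tx, ty, tz, ax, ay, az], ...]. A call has 1 to 10 rows; each row shifts and turns the commanded pose from where the row before left it, along the tool's axes as they then stand; what a row does not reach is not made up. A row lasts 1/12 s, in which the tool goes at most 41.7 mm and 7.16 degrees, less where a joint would pass 70% of its speed; a pose out of reach is approached as far as the arm can. A call is refused whole if a number of a shift passes 41.7 or a number of a turn 7.16, either way. A call with a gripper value outside its range is refused whole. The fingers move at their own pace and stop on an object; the grip force is fixed at half the most. Time passes only in rows, so rows that do not move let the fingers close. It gives the time, the measured TCP pose, the force, the opening and the grip force at its end, in the units of the state.
- bot.get_obs(): the state, without advancing time (a new reading comes with each control period).
- bot.camera(name): name is "side" or "top"; returns the picture (384x512x3 uint8, blue, green, red); there is no depth.
- bot.calibration(name): a dict with "K" (3x3 intrinsics, pixels), "dist_coeffs" ([k1, k2, p1, p2, k3] as OpenCV has them; the pictures are not rectified), "position" and "orientation" of the camera in the world. Camera axes: x right, y down, z forward; pixel columns grow to the right and rows downward; lengths in m; the calibration is good to about 2 mm. A picture is of the moment at which its call begins. calibration takes no time and is no camera call.
- bot.job_done(): hands the job in; it is judged then, once.
Trained networks look in the newest picture that a camera, given by its name, has taken for a name from the list of things; names that differ only in an ending like _2 or _b are one class to them, and where a whole thing is asked for, a point or a joint stands for the part that bears it (a point fixed in the world has none). Each returns a list of dicts, best first, with "conf" (0 to 1); they miss things now and then, are a little off and sometimes report something else, mostly with a low value. They report only what shows in the picture. A call takes as long as a camera call. They do not tell look-alikes from the thing itself.
- bot.outline_of(query, camera): "pixels" (384x512 bool, what is visible of it) and "rect" ([left, top, width, height] in pixels, round what is visible of it).
The state is a dict: "clock": time; "joint_pos": joint angles; "joint_vel": joint speeds; "tau": joint torques, N m; "eef_pos": TCP position; "tool_rot": TCP orientation; "ft_force": force on the tool from outside, world axes, zero at the start; "ft_torque": the same for the moment, N m; "grip_width": finger opening in m; "grasp_force": force on a finger pad.
Only numpy, scipy, OpenCV 4.12 (cv2) and the standard library are available. Lean on these libraries where they do the work, as an engineer would, in place of code of your own. Each camera call takes 0.05 s, during which the arm holds its last target. There are 200 camera calls.

TASK

Only a solid stamp can take the hammer: lift each of the two look-alike steel stamps off the rubber mat in turn to feel which is heavier, and stand the lighter one back upright on the mat. Then hold the heavier one upright in the gripper over the red mark on the brass sheet on the anvil, its foot about 3 cm above the sheet and touching nothing, and finish while holding it there. Don't knock a stamp over or disturb the other things on the bench.

Things in the scene. Friction and masses are not known exactly. Their poses are not given: they have to be found in the camera images.
- stamp_q: one of two look-alike round steel hand stamps standing on the mat, 88 mm tall: foot 44 mm diameter to 20 mm up, with a copper line; plain grip 32 mm diameter from 26 mm up to the top. Origin: centre of the foot's underside, z up. One is solid (0.54-0.70 kg), the other bored out (0.24-0.36 kg), at least 0.18 kg apart; neither look, name nor place tells which. Centres at least 90 mm apart.
- stamp_p: one of two look-alike round steel hand stamps standing on the mat, 88 mm tall: foot 44 mm diameter to 20 mm up, with a copper line; plain grip 32 mm diameter from 26 mm up to the top. Origin: centre of the foot's underside, z up. One is solid (0.54-0.70 kg), the other bored out (0.24-0.36 kg), at least 0.18 kg apart; neither look, name nor place tells which. Centres at least 90 mm apart.
- mat: black rubber mat fixed on the bench, 160 (x) by 220 (y) by 6 mm thick; origin: centre of its underside, on the bench. Its top is 6 mm above the bench; the two stamps stand on it side by side, 50 to 66 mm either side of its centre along its y axis and up to 30 mm off it along x.
- anvil: round steel drum anvil fixed on the bench, 170 mm diameter (180 at its foot), top face 100 mm above the bench; origin: centre of its underside, z up. A brass sheet 95 (x) by 75 (y) by 4 mm lies fixed on its top, centred 28 mm from the axis along the anvil's x; nothing else on the anvil stands higher.
- mark (a point): centre of the red painted disc, 24 mm diameter, on the upper face of the brass sheet, 104 mm above the bench; 35 mm from the anvil's axis along the anvil's x.
- hammer: bystander: loose hammer with yellow handle, 280 mm long, lying beyond the work; origin under its middle. Leave alone.
- rivet_bowl: bystander: loose copper bowl, 90 mm diameter, 40 mm high, on the robot's left; origin: centre of its underside. Leave alone.
- jar: bystander: loose amber jar with steel cap, 68 mm diameter, 100 mm high, left of the anvil; origin: centre of its underside. Leave alone.
- brush: bystander: loose wooden-handled brush lying at the right; origin under its middle. Leave alone.
- offcut: bystander: loose wood offcut 90 by 50 by 35 mm at the right; origin: centre of its underside. Leave alone.
Things that resemble listed ones, but are neither listed nor needed, are in the scene too. What is shaped like the stamp_q but blue is not meant. Several things look just like the anvil: the one meant starts farthest to the robot's left.

How it is judged:
On the way, in this order (a step that is already met when the one before it is completed fails the run):
1. the lighter stamp has been lifted clear of the mat in the gripper (its foot at least 2 cm up; before or after the heavier one) (((contact force between stamp_p and the fingers above 1 N and z of stamp_p in the frame of mat above 0.025 m and contact force between stamp_p and mat below 0.1 N and contact force between stamp_q and mat above 4.4 N) or (contact force between stamp_q and the fingers above 1 N and z of stamp_q in the frame of mat above 0.025 m and contact force between stamp_q and mat below 0.1 N and contact force between stamp_p and mat above 4.4 N))), for 0.2 s.
2. the lighter stamp stands upright on the mat again, let go (((x of stamp_p in the frame of mat between -0.085 and 0.085 m and y of stamp_p in the frame of mat between -0.115 and 0.115 m and angle between stamp_p's own z axis and vertical below 0.12 rad and z of stamp_p in the frame of mat below 0.01 m and linear speed of stamp_p below 0.02 m/s and contact force between stamp_p and the fingers below 0.1 N and contact force between stamp_p and mat between 1 and 4.4 N) or (x of stamp_q in the frame of mat between -0.085 and 0.085 m and y of stamp_q in the frame of mat between -0.115 and 0.115 m and angle between stamp_q's own z axis and vertical below 0.12 rad and z of stamp_q in the frame of mat below 0.01 m and linear speed of stamp_q below 0.02 m/s and contact force between stamp_q and the fingers below 0.1 N and contact force between stamp_q and mat between 1 and 4.4 N))), for 0.2 s.
3. after that, the heavier stamp is lifted clear of the mat in the gripper (((contact force between stamp_q and the fingers above 1 N and z of stamp_q in the frame of mat above 0.025 m and contact force between stamp_q and mat below 0.1 N and x of stamp_p in the frame of mat between -0.085 and 0.085 m and y of stamp_p in the frame of mat between -0.115 and 0.115 m and angle between stamp_p's own z axis and vertical below 0.12 rad and z of stamp_p in the frame of mat below 0.01 m and linear speed of stamp_p below 0.02 m/s and contact force between stamp_p and the fingers below 0.1 N and contact force between stamp_p and mat between 1 and 4.4 N) or (contact force between stamp_p and the fingers above 1 N and z of stamp_p in the frame of mat above 0.025 m and contact force between stamp_p and mat below 0.1 N and x of stamp_q in the frame of mat between -0.085 and 0.085 m and y of stamp_q in the frame of mat between -0.115 and 0.115 m and angle between stamp_q's own z axis and vertical below 0.12 rad and z of stamp_q in the frame of mat below 0.01 m and linear speed of stamp_q below 0.02 m/s and contact force between stamp_q and the fingers below 0.1 N and contact force between stamp_q and mat between 1 and 4.4 N))), for 0.2 s.
At the end, for the whole second after the job is handed in: The heavier stamp is held still in the fingers, upright within 0.2 rad, its foot's centre within 20 mm sideways of the red mark and 8 to 70 mm above the sheet, not touching the anvil; the lighter stamp stands upright on the mat (its centre over the mat), let go and at rest (((horizontal distance between stamp_q and mark below 0.02 m and z of stamp_q in the frame of mark between 0.008 and 0.07 m and angle between stamp_q's own z axis and vertical below 0.2 rad and contact force between stamp_q and the fingers above 1 N and contact force between stamp_q and anvil below 0.1 N and linear speed of stamp_q below 0.03 m/s and x of stamp_p in the frame of mat between -0.085 and 0.085 m and y of stamp_p in the frame of mat between -0.115 and 0.115 m and angle between stamp_p's own z axis and vertical below 0.12 rad and z of stamp_p in the frame of mat below 0.01 m and linear speed of stamp_p below 0.02 m/s and contact force between stamp_p and the fingers below 0.1 N and contact force between stamp_p and mat between 1 and 4.4 N) or (horizontal distance between stamp_p and mark below 0.02 m and z of stamp_p in the frame of mark between 0.008 and 0.07 m and angle between stamp_p's own z axis and vertical below 0.2 rad and contact force between stamp_p and the fingers above 1 N and contact force between stamp_p and anvil below 0.1 N and linear speed of stamp_p below 0.03 m/s and x of stamp_q in the frame of mat between -0.085 and 0.085 m and y of stamp_q in the frame of mat between -0.115 and 0.115 m and angle between stamp_q's own z axis and vertical below 0.12 rad and z of stamp_q in the frame of mat below 0.01 m and linear speed of stamp_q below 0.02 m/s and contact force between stamp_q and the fingers below 0.1 N and contact force between stamp_q and mat between 1 and 4.4 N))); the arm keeps its last pose, push and grip.
It fails at once if a stamp is tipped by more than 0.7 rad (angle between any of stamp_p, stamp_q's own z axis and vertical above 0.7 rad).
It fails at once if a bystander on the bench is moved by more than 30 mm (distance of any of hammer, rivet_bowl, jar, brush, offcut from where it was at the start of the episode above 0.03 m).
It also fails if it takes over 64 s, if anything falls off the work surface, if the arm or the gripper's body presses on something with over 40 N, if the wrist force passes 120 N, or if a joint passes its speed limit or range.

## Working session

There is one attempt and no reset: what is moved stays moved. The work goes in short steps, Python scripts to look and compute and a tool call to move; the robot and the scene stay as the last step left them, time stands still between calls to the robot, and variables do not carry over. Pictures are saved under pics/ and viewed, at most 10 in all, crops included, and the job is handed in when it is done.

Besides the shell and the picture viewer there is one more tool, called after ">>>" by a JSON object that holds its "name" and its "arguments". move_arm: Moves the arm, as the interface text tells. Its arguments: {"type":"object","properties":{"deltas":{"type":"array","items":{"type":"array","items":{"type":"number"}}}},"required":["deltas"]}

```bash
mkdir -p pics; cat > h.py <<'E'
import numpy as np, cv2
from scipy.spatial.transform import Rotation as R
from workcell import bot
def ray(cam,u,v):
    c=bot.calibration(cam)
    p=cv2.undistortPoints(np.array([[[u,v]]],float),np.array(c["K"]),np.array(c["dist_coeffs"]))[0,0]
    d=R.from_quat(c["orientation"]).apply([p[0],p[1],1]); return np.array(c["position"]),d
def at(cam,u,v,z):
    o,d=ray(cam,u,v); return (o+d*(z-o[2])/d[2]).round(4)
def proj(cam,P):
    c=bot.calibration(cam); r=R.from_quat(c["orientation"]).inv()
    q=r.apply(np.atleast_2d(P)-np.array(c["position"]))
    return cv2.projectPoints(q,np.zeros(3),np.zeros(3),np.array(c["K"]),np.array(c["dist_coeffs"]))[0][:,0].round(1)
E
python3 - <<'E'
from h import *
ims=[bot.camera(c) for c in("top","side")]
cv2.imwrite("pics/top.png",cv2.resize(ims[0],(800,600)));cv2.imwrite("pics/side.png",cv2.resize(ims[1],(800,600)))
for c in("top","side"):
    print(c,bot.calibration(c)["position"],R.from_quat(bot.calibration(c)["orientation"]).as_matrix()[:,2])
    for q in("stamp_q","mat","anvil","jar","rivet_bowl"):
        for o in bot.outline_of(q,c):
            ys,xs=np.nonzero(o["pixels"]);print(q,round(o["conf"],2),o["rect"],xs.mean().round(1),ys.mean().round(1))
o=bot.get_obs();print(o["clock"],o["eef_pos"],R.from_quat(o["tool_rot"]).as_matrix().round(2),o["ft_force"])
E
```

```text
top [0.48790532 0.01254182 1.49642962] [ 4.34701592e-02  7.79101131e-04 -9.99054422e-01]
stamp_q 0.73 [384.1, 120.6, 15.4, 59.5] 390.9 145.7
stamp_q 0.69 [333.7, 186.9, 19.9, 14.4] 343.4 192.3
mat 0.67 [292.8, 157.5, 68.4, 55.4] 326.5 184.0
anvil 0.8 [160.1, 169.3, 57.0, 58.2] 188.4 198.6
anvil 0.67 [242.7, 216.6, 57.3, 60.1] 269.2 247.0
jar 0.58 [112.1, 153.1, 26.4, 17.8] 124.0 162.0
rivet_bowl 0.68 [120.8, 211.9, 23.4, 26.7] 131.7 225.0
side [-0.01288941 -0.62592617  0.84316803] [ 0.5159225   0.54566375 -0.66035978]
stamp_q 0.72 [299.7, 212.7, 12.7, 29.9] 305.0 227.4
stamp_q 0.67 [310.5, 244.6, 13.8, 31.3] 319.1 259.6
stamp_q 0.6 [262.7, 203.6, 11.0, 28.7] 268.2 215.9
mat 0.89 [264.9, 225.5, 90.5, 68.5] 311.1 256.8
anvil 0.82 [179.1, 152.3, 50.4, 55.3] 203.4 179.5
anvil 0.69 [183.6, 211.3, 61.1, 65.1] 214.7 244.7
jar 0.62 [188.2, 126.1, 16.1, 30.8] 195.1 141.1
rivet_bowl 0.64 [142.9, 161.7, 29.2, 18.8] 155.5 169.2
0.6 [0.18305476 0.46529186 0.23932199] [[-0.93  0.37  0.  ]
 [ 0.37  0.93  0.  ]
 [-0.    0.   -1.  ]] [ 0.47690661  0.32239899 -0.10043181]
```

View pics/top.png

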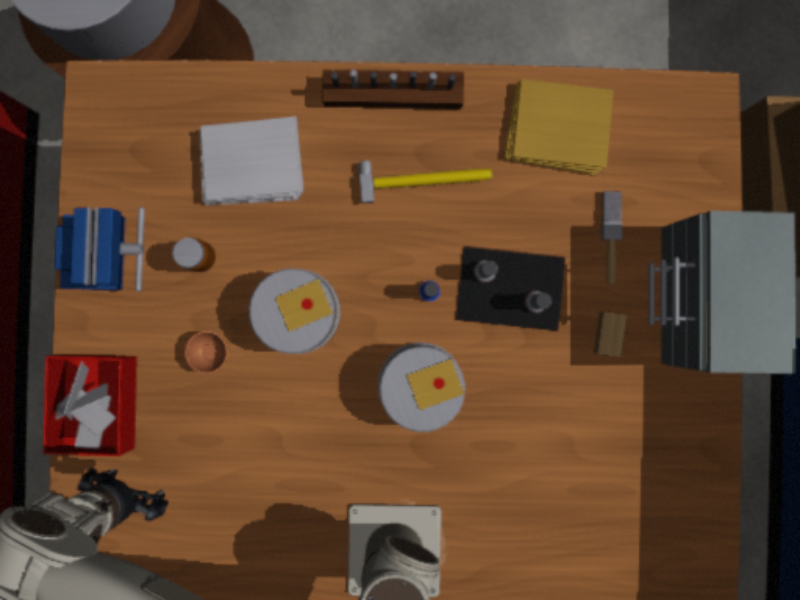

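View pics/side.png

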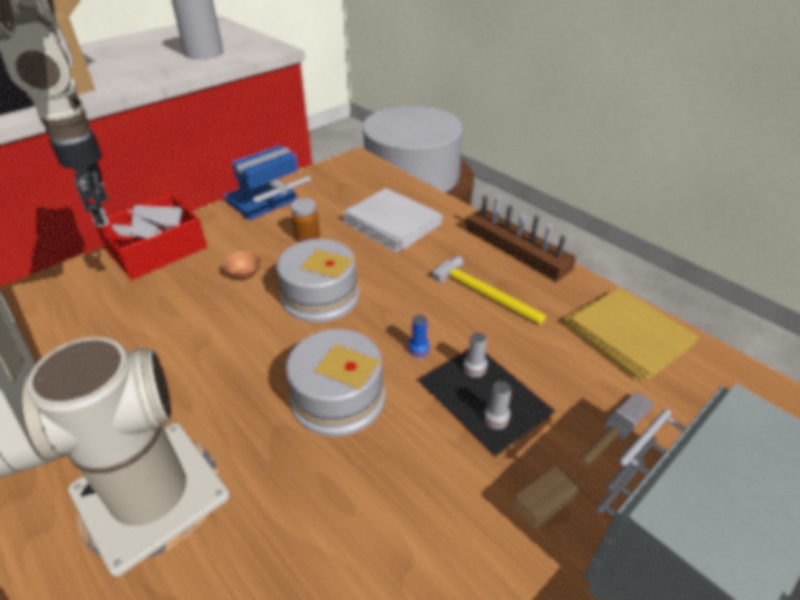

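Top picture (800 scale) shows the steel stamps at (485,268) and (540,299) on the mat, the blue look-alike at (430,291) off the mat, and two anvils at (295,310) and (422,388). I choose the left anvil, with its mark at (307,303). In the side picture the stamps are at (477,355) and (498,405), and the blue one is at (419,336). The rack pegs are not candidates.

```bash
cat > fit.py <<'E'
from h import *
from scipy.optimize import least_squares
a=np.linspace(0,2*np.pi,40)
def cyl(x,y,z0=.006):
    return np.vstack([np.c_[x+r*np.cos(a),y+r*np.sin(a),0*a+z0+z] for r,z in((.022,0),(.022,.02),(.016,.026),(.016,.088))])
def bbox(cam,x,y):
    p=proj(cam,cyl(x,y)); return np.r_[p.min(0),p.max(0)]
def fit(cam,rect,g):
    t=np.r_[rect[0],rect[1],rect[0]+rect[2],rect[1]+rect[3]]
    s=least_squares(lambda v:bbox(cam,*v)-t,g,diff_step=.01); return s.x.round(4),s.fun.round(1)
def red(cam):
    im=bot.camera(cam).astype(int); b,g,r=im[...,0],im[...,1],im[...,2]
    m=((r>130)&(g<75)&(b<75)).astype(np.uint8)
    n,l,s,c=cv2.connectedComponentsWithStats(m); return [(c[i].round(1),s[i][4]) for i in range(1,n) if 4<s[i][4]<120]
E
python3 - <<'E'
from fit import *
for c in("side","top"):
    for q in red(c): print(c,"red",q,at(c,*q[0],.104))
    for o in bot.outline_of("stamp_q",c):
        g=at(c,o["rect"][0]+o["rect"][2]/2,o["rect"][1]+o["rect"][3]/2,.05)[:2]
        print(c,o["rect"],fit(c,o["rect"],g))
print("top grips",at("top",485/1.5625,268/1.5625,.094),at("top",540/1.5625,299/1.5625,.094))
for o in bot.outline_of("mat","side")[:1]:
    b=cv2.minAreaRect(cv2.findContours(o["pixels"].astype(np.uint8),0,2)[0][0].reshape(-1,2)); print(b)
im=bot.camera("top")[155:225,260:370]; im2=bot.camera("side")[195:295,250:360]
cv2.imwrite("pics/crop.png",np.vstack([cv2.resize(im,(550,280)),cv2.resize(im2,(550,320))[:320]]))
print(at("top",*np.array([461,248])/1.5625,.006),at("top",*np.array([565,257])/1.5625,.006),at("top",*np.array([458,321])/1.5625,.006),at("top",*np.array([561,329])/1.5625,.006))
print("jar",at("top",188/1.5625,254/1.5625,.1),"anvil",at("top",295/1.5625,310/1.5625,.1),"blue",at("top",430/1.5625,291/1.5625,.09))
E
```

```text
side red (array([210.5, 168.3]), np.int32(6)) [0.5147 0.1836 0.104 ]
side red (array([223.9, 234. ]), np.int32(22)) [ 0.3633 -0.08    0.104 ]
side [261.2, 202.0, 13.6, 30.1] (array([ 0.5381, -0.0769]), array([-0.2,  0.8,  0.1, -0.8]))
side [311.3, 244.2, 15.0, 29.9] (array([ 0.5307, -0.2918]), array([-1.2, -0.4,  1.1,  0.3]))
side [299.1, 213.4, 11.7, 25.2] (array([ 0.5964, -0.1819]), array([-1.7, -1.8,  1.7,  1.8]))
top red (array([196.1, 194.2]), np.int32(42)) [0.5161 0.1837 0.104 ]
top red (array([ 76.2, 246.9]), np.int32(38)) [0.3444 0.5572 0.104 ]
top red (array([ 29.5, 235.5]), np.int32(8)) [0.376  0.7098 0.104 ]
top red (array([ 29. , 244.5]), np.int32(8)) [0.3477 0.7107 0.104 ]
top red (array([280.4, 245. ]), np.int32(39)) [ 0.3636 -0.0802  0.104 ]
top red (array([ 28.5, 267.5]), np.int32(33)) [0.2752 0.7105 0.104 ]
top red (array([ 44.4, 281.9]), np.int32(28)) [0.2317 0.6575 0.104 ]
top red (array([ 76., 283.]), np.int32(7)) [0.2317 0.5553 0.104 ]
top red (array([ 51.5, 290.7]), np.int32(6)) [0.2049 0.6339 0.104 ]
top [334.4, 187.7, 16.2, 10.3] (array([ 0.5305, -0.2846]), array([-0.4, -1.6,  0.6,  1.5]))
top [302.9, 166.5, 12.7, 14.9] (array([ 0.5911, -0.1757]), array([-1.3,  0.6,  1.2, -0.6]))
top grips [ 0.5936 -0.1715  0.094 ] [ 0.5332 -0.2829  0.094 ]
((311.0, 253.50001525878906), (75.6604232788086, 47.37614822387695), 45.0)
[ 0.642  -0.1313  0.006 ] [ 0.6269 -0.3547  0.006 ] [ 0.4864 -0.1269  0.006 ] [ 0.4729 -0.3472  0.006 ]
jar [0.6112 0.4255 0.1   ] anvil [0.5027 0.2067 0.1   ] blue [ 0.5457 -0.062   0.09  ]
```

View pics/crop.png

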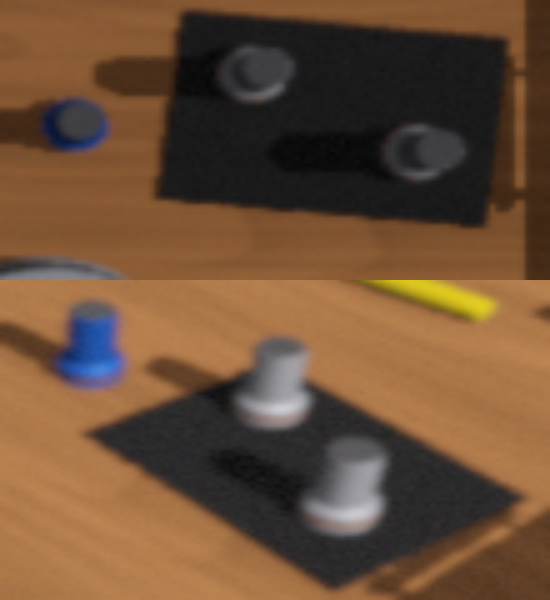

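The crop confirms two grey stamps on the mat, A and B, with the blue one off it. From the two cameras I put A at about (.593,-.180), B at about (.5305,-.290) and the mark at (.5155,.184). I'll turn the tool so that its x is world y and its y is world x, while moving to A.

>>> {"name": "move_arm", "arguments": {"deltas": [[1,-31,-22,0,0,0,6.85],[1,-33,-18,0,0,0,6.85],[1,-35,-14,0,0,0,6.85],[1,-37,-10,0,0,0,6.85],[1,-38,-6,0,0,0,6.85],[1,-38,-1,0,0,0,6.85],[1,-38,3,0,0,0,6.85],[1,-37,8,0,0,0,6.85],[1,-36,12,0,0,0,6.85],[1,-34,17,0,0,0,6.85]]}}

```text
clock: 1.78
eef_pos: [0.3891, 0.1439, 0.2396]
tool_rot: [0.709, 0.705, 0.0, 0.0]
ft_force: [0.5, 0.7, -0.8]
grip_width: 0.0851
grasp_force: 0.0
```

>>> {"name": "move_arm", "arguments": {"deltas": [[1,-32,20,0,0,0,0],[1,-32,20,0,0,0,0],[1,-32,20,0,0,0,0],[1,-32,20,0,0,0,0],[1,-32,20,0,0,0,0],[1,-32,20,0,0,0,0],[1,-32,20,0,0,0,0],[1,0,0,0,0,0,0]]}}

```text
clock: 2.45
eef_pos: [0.5316, -0.0837, 0.2385]
tool_rot: [0.709, 0.705, -0.0, 0.002]
ft_force: [1.4, 1.2, 0.1]
grip_width: 0.0859
grasp_force: 0.0
```

```bash
cat > st.py <<'E'
from h import *
o=bot.get_obs();print(o["clock"],o["eef_pos"].round(4) if hasattr(o["eef_pos"],"round") else o["eef_pos"]);print(R.from_quat(o["tool_rot"]).as_matrix().round(3).tolist(),np.round(o["ft_force"],2),o["grip_width"],o["grasp_force"],np.round(o["joint_pos"],2))
E
python3 st.py
```

```text
2.45 [ 0.5316 -0.0837  0.2385]
[[0.006, 1.0, 0.002], [1.0, -0.006, -0.003], [-0.003, 0.002, -1.0]] [1.41 1.24 0.12] 0.08587057658848578 0.0 [-0.15  0.32  0.1   1.36 -0.    1.42]
```

>>> {"name": "move_arm", "arguments": {"deltas": [[1,-32,20.5,0,0,0,0],[1,-32,20.5,10,0,0,0],[1,-32,20.5,20,0,0,0],[1,0,0,30,0,0,0],[1,0,0,30,0,0,0],[1,0,0,0,0,0,0]]}}

```text
clock: 2.95
eef_pos: [0.5852, -0.1725, 0.1425]
tool_rot: [0.707, 0.707, -0.003, -0.006]
ft_force: [-1.4, -0.0, -0.7]
grip_width: 0.0858
grasp_force: 0.0
```

```bash
python3 st.py; python3 - <<'E'
from h import *
im=bot.camera("side")[150:300,220:420]; cv2.imwrite("pics/h1.png",cv2.resize(im,(800,600)))
E
```

```text
2.95 [ 0.5852 -0.1725  0.1425]
[[0.001, 1.0, -0.013], [1.0, -0.001, 0.004], [0.004, -0.013, -1.0]] [-1.4  -0.01 -0.7 ] 0.08577829597223714 0.0 [-0.29  0.52  0.17  1.23  0.    1.28]
```

View pics/h1.png

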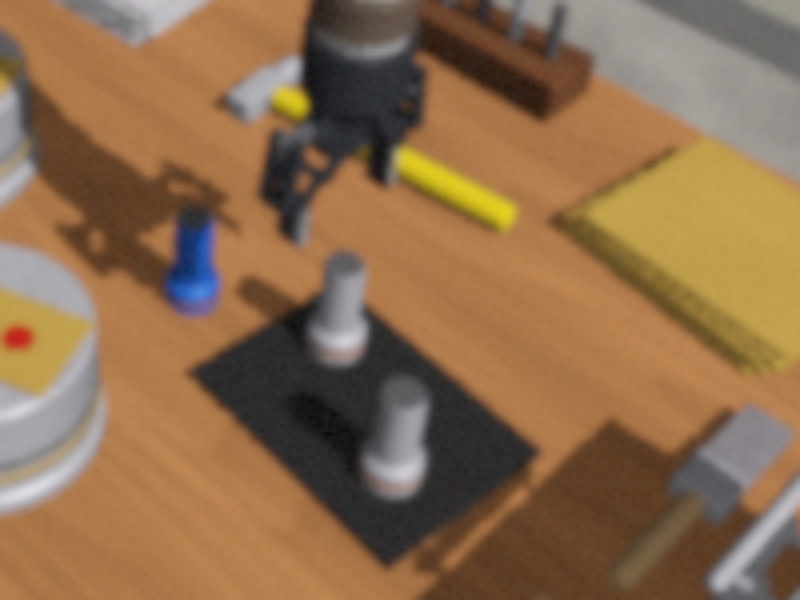

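The crop shows the open fingers at (297,235) and (385,180), centred right above stamp A's top at (345,258). B is at (402,390).

>>> {"name": "move_arm", "arguments": {"deltas": [[1,-3,3,0,0,0,0],[1,0,0,0,0,0,0],[1,0,0,0,0,0,0]]}}

```text
clock: 3.25
eef_pos: [0.5943, -0.1765, 0.1529]
tool_rot: [0.707, 0.707, 0.001, 0.002]
ft_force: [-0.7, -0.0, -0.1]
grip_width: 0.0852
grasp_force: 0.0
```

```bash
python3 st.py; python3 - <<'E'
from fit import *
bot.camera("side")
for o in bot.outline_of("stamp_q","side"):
    g=at("side",o["rect"][0]+o["rect"][2]/2,o["rect"][1]+o["rect"][3]/2,.05)[:2]
    print(round(o["conf"],2),o["rect"],fit("side",o["rect"],g))
# crop pixel readings of top/bottom centres
for u,v,z in((345,258,.094),(336,338,.026),(403,388,.094),(393,472,.026)): print(at("side",220+u/4,150+v/4,z))
E
```

```text
3.25 [ 0.5943 -0.1765  0.1529]
[[-0.001, 1.0, 0.005], [1.0, 0.001, -0.001], [-0.001, 0.005, -1.0]] [-0.68 -0.01 -0.1 ] 0.08518206911086337 0.0 [-0.29  0.52  0.19  1.24  0.    1.28]
0.71 [298.2, 214.7, 13.0, 27.4] (array([ 0.5885, -0.1875]), array([-1.1, -0.9,  1. ,  0.7]))
0.54 [312.9, 247.4, 14.0, 24.0] (array([ 0.5326, -0.2943]), array([-1.7, -3.4,  1.7,  3.2]))
0.51 [262.6, 201.3, 11.5, 28.4] (array([ 0.5437, -0.0725]), array([-1.2,  0. ,  1.1, -0.1]))
[ 0.5972 -0.1779  0.094 ]
[ 0.5826 -0.19    0.026 ]
[ 0.5329 -0.2874  0.094 ]
[ 0.5187 -0.3007  0.026 ]
```

>>> {"name": "move_arm", "arguments": {"deltas": [[1,-4,-1,20,0,0,0],[1,0,0,20,0,0,0],[1,0,0,20,0,0,0],[1,0,0,20,0,0,0],[1,0,0,16,0,0,0],[1,0,0,0,0,0,0],[1,0,0,0,0,0,0]]}}

```text
clock: 3.93
eef_pos: [0.5912, -0.18, 0.054]
tool_rot: [0.707, 0.707, -0.0, -0.0]
ft_force: [-0.6, 0.2, -0.9]
grip_width: 0.0851
grasp_force: 0.0
```

>>> {"name": "move_arm", "arguments": {"deltas": [[0.7,0,0,0,0,0,0],[0.6,0,0,0,0,0,0],[0.5,0,0,0,0,0,0],[0.4,0,0,0,0,0,0],[0.3,0,0,0,0,0,0],[0,0,0,0,0,0,0],[0,0,0,0,0,0,0],[0,0,0,0,0,0,0]]}}

```text
clock: 4.6
eef_pos: [0.5926, -0.1806, 0.0552]
tool_rot: [0.707, 0.707, 0.001, 0.001]
ft_force: [1.0, 0.7, 5.7]
grip_width: 0.031
grasp_force: 58.9
```

Gripped at the 31 mm width. Next is a slow lift of 45 mm, then weighing.

>>> {"name": "move_arm", "arguments": {"deltas": [[0,0,0,-5,0,0,0],[0,0,0,-10,0,0,0],[0,0,0,-15,0,0,0],[0,0,0,-15,0,0,0],[0,0,0,0,0,0,0],[0,0,0,0,0,0,0],[0,0,0,0,0,0,0],[0,0,0,0,0,0,0],[0,0,0,0,0,0,0]]}}

```text
clock: 5.35
eef_pos: [0.5905, -0.18, 0.0973]
tool_rot: [0.707, 0.707, -0.001, -0.001]
ft_force: [-0.2, -0.2, -6.3]
grip_width: 0.0306
grasp_force: 60.0
```

```bash
python3 - <<'E'
from h import *
f=[]
for i in range(6):
    bot.camera("side"); o=bot.get_obs(); f.append(np.r_[o["ft_force"],o["ft_torque"]])
print(np.mean(f,0).round(2),np.std(f,0).round(2),o["clock"],o["eef_pos"],o["grip_width"],o["grasp_force"])
E
```

```text
[-0.12  0.11 -6.23 -0.02  0.01 -0.  ] [0.35 0.4  0.56 0.03 0.03 0.04] 5.65 [ 0.5914735  -0.18030157  0.09865744] 0.030745655108354888 60.04547210410237
```

A is the heavy one (6.2 N). I'll put it back and release it.

>>> {"name": "move_arm", "arguments": {"deltas": [[0,0,0,15,0,0,0],[0,0,0,15,0,0,0],[0,0,0,9,0,0,0],[0,0,0,5,0,0,0],[0,0,0,0.5,0,0,0],[0,0,0,0,0,0,0],[0,0,0,0,0,0,0]]}}

```text
clock: 6.23
eef_pos: [0.5917, -0.1804, 0.055]
tool_rot: [0.707, 0.707, 0.0, 0.0]
ft_force: [-2.5, 0.5, -1.0]
grip_width: 0.0307
grasp_force: 60.0
```

```bash
python3 st.py
```

```text
6.2333 [ 0.5917 -0.1804  0.055 ]
[[-0.0, 1.0, 0.0], [1.0, 0.0, -0.0], [-0.0, 0.0, -1.0]] [-2.49  0.55 -0.96] 0.030680519555137564 60.023094434291124 [-0.3   0.6   0.06  1.03 -0.    1.27]
```

>>> {"name": "move_arm", "arguments": {"deltas": [[0.45,0,0,0.5,0,0,0],[0.7,0,0,0,0,0,0],[1,0,0,0,0,0,0],[1,0,0,0,0,0,0],[1,0,0,0,0,0,0],[1,0,0,0,0,0,0]]}}

```text
clock: 6.73
eef_pos: [0.5919, -0.1804, 0.0542]
tool_rot: [0.707, 0.707, 0.0, 0.0]
ft_force: [-0.7, -0.5, -0.9]
grip_width: 0.0856
grasp_force: 0.0
```

>>> {"name": "move_arm", "arguments": {"deltas": [[1,0,0,-20,0,0,0],[1,0,0,-30,0,0,0],[1,0,0,-30,0,0,0],[1,0,0,-25,0,0,0],[1,-22,-12,0,0,0,0],[1,-30,-17,0,0,0,0],[1,-30,-17,0,0,0,0],[1,-28,-15,0,0,0,0],[1,0,0,0,0,0,0],[1,0,0,0,0,0,0]]}}

```text
clock: 7.57
eef_pos: [0.5297, -0.292, 0.159]
tool_rot: [0.708, 0.706, 0.0, 0.0]
ft_force: [0.2, -0.2, -0.5]
grip_width: 0.0852
grasp_force: 0.0
```

```bash
python3 st.py; python3 - <<'E'
from h import *
im=bot.camera("side")[150:300,220:420]; cv2.imwrite("pics/h2.png",cv2.resize(im,(800,600)))
E
```

```text
7.5667 [ 0.5297 -0.292   0.159 ]
[[0.003, 1.0, 0.0], [1.0, -0.003, 0.0], [0.0, 0.0, -1.0]] [ 0.25 -0.19 -0.45] 0.0852110633835792 0.0 [-0.5   0.49  0.16  1.24  0.    1.07]
```

View pics/h2.png

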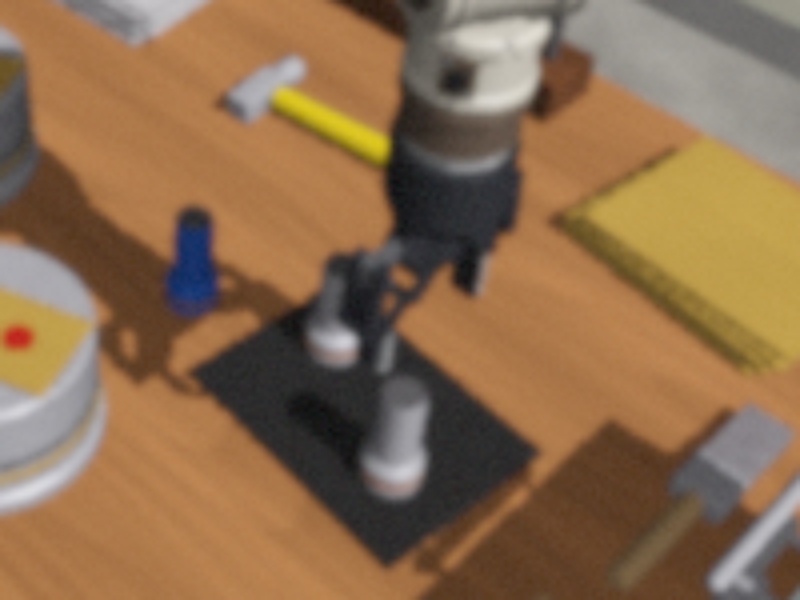

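A stands upright at (332,345). I'll check the gripper's alignment with B numerically.

```bash
python3 - <<'E'
from fit import *
c=lambda P:((proj("side",P)-[220,150])*4).round(0).tolist()
print("tips",c([[.4875,-.292,.165],[.572,-.292,.165],[.53,-.292,.165]]))
for x,y in((.5305,-.290),(.5326,-.2943),(.525,-.285)): print(x,y,"top,foot",c([[x,y,.094],[x,y,.006]]), bbox("side",x,y))
im=bot.camera("side"); g=cv2.cvtColor(im,6).astype(float)
# sub-pixel width profile of grip (rows 250..258) and foot rows
for r in (249,252,255,258,262,266,270): print(r,im[r,306:332].max(1))
E
```

```text
tips [[376.0, 358.0], [460.0, 291.0], [419.0, 323.0]]
0.5305 -0.29 top,foot [[404.0, 392.0], [389.0, 471.0]] [309.6 243.5 326.9 274.1]
0.5326 -0.2943 top,foot [[411.0, 394.0], [396.0, 473.0]] [311.2 243.9 328.6 274.6]
0.525 -0.285 top,foot [[393.0, 392.0], [379.0, 471.0]] [307.  243.5 324.1 274.1]
249 [ 47  49  45  47  44  48  47  48  53  74  87  91  98  96  98  93  93  96
  99 102  94  72  51  43  46  46]
252 [ 49  43  44  44  44  43  39  50  57  70  82 102 112 119 129 136 142 151
 157 152 124  85  52  48  50  47]
255 [ 31  33  37  44  45  49  43  54  66  77  88 107 121 137 148 156 165 167
 162 140 103  62  47  45  43  45]
258 [ 21  24  25  26  31  41  48  60  72  86  99 115 131 144 151 161 164 164
 152 121  78  52  43  46  44  43]
262 [ 24  22  24  37  53  69  81  83  85  98 113 130 143 151 159 163 169 166
 159 137  95  63  48  47  42  43]
266 [ 26  26  35  47  71 105 133 144 153 156 161 167 171 182 191 196 200 197
 189 163 113  64  50  47  43  49]
270 [ 45  42  42  42  55  77  93 111 127 138 148 157 167 175 180 179 176 166
 138 100  62  47  44  48  48  43]
```

>>> {"name": "move_arm", "arguments": {"deltas": [[1,1,1,20,0,0,0],[1,0,0,25,0,0,0],[1,0,0,25,0,0,0],[1,0,0,20,0,0,0],[1,0,0,14,0,0,0],[1,0,0,0,0,0,0],[1,0,0,0,0,0,0]]}}

```text
clock: 8.25
eef_pos: [0.5317, -0.2878, 0.0541]
tool_rot: [0.706, 0.708, -0.0, -0.001]
ft_force: [0.2, -0.1, 0.5]
grip_width: 0.0853
grasp_force: 0.0
```

>>> {"name": "move_arm", "arguments": {"deltas": [[0.7,0,0,0,0,0,0],[0.6,0,0,0,0,0,0],[0.5,0,0,0,0,0,0],[0.4,0,0,0,0,0,0],[0.3,0,0,0,0,0,0],[0,0,0,0,0,0,0],[0,0,0,0,0,0,0],[0,0,0,0,0,0,0],[0,0,0,0,0,0,0]]}}

```text
clock: 9.0
eef_pos: [0.5321, -0.2897, 0.056]
tool_rot: [0.707, 0.707, 0.0, 0.001]
ft_force: [-1.8, 0.1, 5.7]
grip_width: 0.0308
grasp_force: 59.0
```

>>> {"name": "move_arm", "arguments": {"deltas": [[0,0,0,-5,0,0,0],[0,0,0,-10,0,0,0],[0,0,0,-15,0,0,0],[0,0,0,-15,0,0,0],[0,0,0,0,0,0,0],[0,0,0,0,0,0,0],[0,0,0,0,0,0,0],[0,0,0,0,0,0,0],[0,0,0,0,0,0,0]]}}

```text
clock: 9.75
eef_pos: [0.5308, -0.289, 0.0986]
tool_rot: [0.707, 0.707, -0.0, -0.001]
ft_force: [0.1, -0.4, -3.7]
grip_width: 0.0305
grasp_force: 59.5
```

```bash
python3 - <<'E'
from h import *
f=[]
for i in range(6):
    bot.camera("side"); o=bot.get_obs(); f.append(o["ft_force"])
print(np.mean(f,0).round(2),o["clock"],o["eef_pos"],o["grip_width"],o["grasp_force"])
E
```

```text
[ 0.    0.08 -2.78] 10.05 [ 0.53152244 -0.2893149   0.09964337] 0.03048661823208244 59.525365233421326
```

B reads 2.8 N, so it is the lighter one. I'll stand it back and release it.

>>> {"name": "move_arm", "arguments": {"deltas": [[0,0,0,15,0,0,0],[0,0,0,15,0,0,0],[0,0,0,9,0,0,0],[0,0,0,5,0,0,0],[0,0,0,0.5,0,0,0],[0,0,0,0,0,0,0],[0,0,0,0,0,0,0],[0,0,0,0,0,0,0]]}}

```text
clock: 10.72
eef_pos: [0.5317, -0.2895, 0.0559]
tool_rot: [0.707, 0.707, 0.0, 0.0]
ft_force: [-2.1, 0.2, 1.2]
grip_width: 0.0306
grasp_force: 59.6
```

>>> {"name": "move_arm", "arguments": {"deltas": [[0.45,0,0,0.5,0,0,0],[0.7,0,0,0,0,0,0],[1,0,0,0,0,0,0],[1,0,0,0,0,0,0],[1,0,0,0,0,0,0],[1,0,0,0,0,0,0],[1,0,0,0,0,0,0],[1,0,0,0,0,0,0]]}}

```text
clock: 11.38
eef_pos: [0.5316, -0.2894, 0.0549]
tool_rot: [0.707, 0.707, -0.0, 0.0]
ft_force: [-0.3, -0.7, 0.8]
grip_width: 0.0854
grasp_force: 0.0
```

>>> {"name": "move_arm", "arguments": {"deltas": [[1,0,0,-20,0,0,0],[1,0,0,-30,0,0,0],[1,0,0,-30,0,0,0],[1,0,0,-25,0,0,0],[1,21,12,0,0,0,0],[1,30,17,0,0,0,0],[1,30,17,0,0,0,0],[1,28,15,0,0,0,0],[1,0,0,0,0,0,0],[1,0,0,0,0,0,0]]}}

```text
clock: 12.22
eef_pos: [0.5932, -0.1786, 0.1598]
tool_rot: [0.706, 0.709, -0.0, 0.0]
ft_force: [-0.4, -1.2, -1.2]
grip_width: 0.0851
grasp_force: 0.0
```

```bash
python3 st.py; python3 - <<'E'
from h import *
im=bot.camera("side")[150:300,220:420]; cv2.imwrite("pics/h3.png",cv2.resize(im,(800,600)))
E
```

```text
12.2167 [ 0.5932 -0.1786  0.1598]
[[-0.004, 1.0, -0.0], [1.0, 0.004, -0.0], [-0.0, -0.0, -1.0]] [-0.4  -1.2  -1.23] 0.08513487909021068 0.0 [-0.29  0.52  0.21  1.26 -0.    1.27]
```

View pics/h3.png

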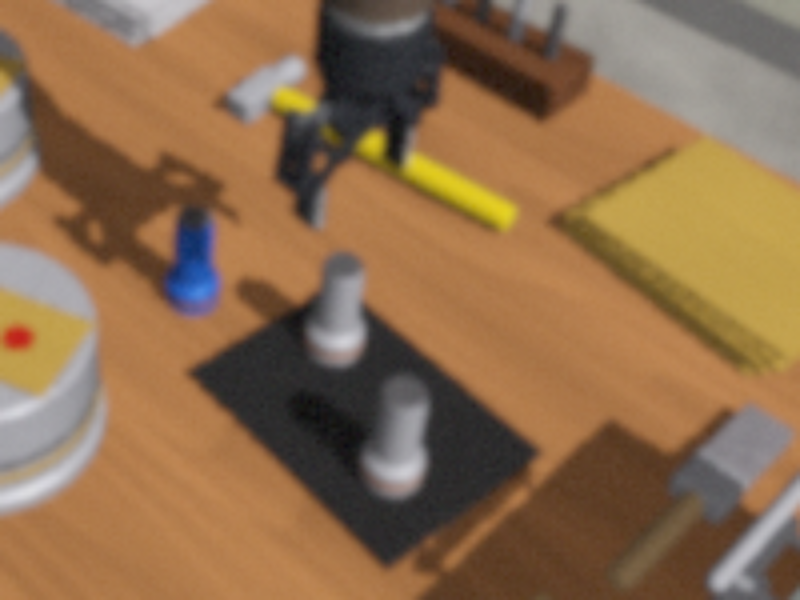

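Both stamps stand upright, A at (336,310) and B at (396,435). Now I'll grasp A and lift it.

>>> {"name": "move_arm", "arguments": {"deltas": [[1,-1,-1,20,0,0,0],[1,0,0,25,0,0,0],[1,0,0,25,0,0,0],[1,0,0,20,0,0,0],[1,0,0,14,0,0,0],[1,0,0,0,0,0,0],[1,0,0,0,0,0,0]]}}

```text
clock: 12.85
eef_pos: [0.5903, -0.1824, 0.0552]
tool_rot: [0.708, 0.707, -0.001, -0.001]
ft_force: [1.1, -0.6, 0.2]
grip_width: 0.0855
grasp_force: 0.0
```

>>> {"name": "move_arm", "arguments": {"deltas": [[0.7,0,0,0,0,0,0],[0.6,0,0,0,0,0,0],[0.5,0,0,0,0,0,0],[0.4,0,0,0,0,0,0],[0.3,0,0,0,0,0,0],[0,0,0,0,0,0,0],[0,0,0,0,0,0,0],[0,0,0,0,0,0,0],[0,0,0,0,0,0,0]]}}

```text
clock: 13.6
eef_pos: [0.5922, -0.1816, 0.0571]
tool_rot: [0.707, 0.707, 0.0, 0.001]
ft_force: [-1.3, -0.2, 4.9]
grip_width: 0.0308
grasp_force: 60.5
```

>>> {"name": "move_arm", "arguments": {"deltas": [[0,0,0,-5,0,0,0],[0,0,0,-10,0,0,0],[0,0,0,-20,0,0,0],[0,0,0,-30,0,0,0],[0,0,0,-30,0,0,0],[0,0,0,-30,0,0,0],[0,0,0,-25,0,0,0],[0,0,0,-10,0,0,0],[0,0,0,0,0,0,0],[0,0,0,0,0,0,0]]}}

```text
clock: 14.43
eef_pos: [0.5911, -0.1811, 0.2148]
tool_rot: [0.707, 0.707, -0.0, -0.001]
ft_force: [0.6, 0.9, -6.8]
grip_width: 0.0307
grasp_force: 60.6
```

>>> {"name": "move_arm", "arguments": {"deltas": [[0,10,-2,0,0,0,0],[0,20,-4,0,0,0,0],[0,25,-5,0,0,0,0],[0,25,-5,0,0,0,0],[0,25,-5,0,0,0,0],[0,25,-5,0,0,0,0],[0,25,-5,0,0,0,0],[0,25,-5,0,0,0,0],[0,25,-5,0,0,0,0],[0,25,-5,0,0,0,0]]}}

```text
clock: 15.27
eef_pos: [0.543, 0.0503, 0.2132]
tool_rot: [0.707, 0.707, -0.002, -0.002]
ft_force: [0.6, -0.3, -6.1]
grip_width: 0.0305
grasp_force: 60.3
```

>>> {"name": "move_arm", "arguments": {"deltas": [[0,25,-5,0,0,0,0],[0,25,-5,0,0,0,0],[0,25,-5,0,0,0,0],[0,25,-6,0,0,0,0],[0,20,-5,0,0,0,0],[0,15,-4,0,0,0,0],[0,0,0,0,0,0,0],[0,0,0,0,0,0,0],[0,0,0,0,0,0,0]]}}

```text
clock: 16.02
eef_pos: [0.5142, 0.1833, 0.2142]
tool_rot: [0.707, 0.707, -0.002, -0.001]
ft_force: [0.0, -0.6, -5.5]
grip_width: 0.0305
grasp_force: 60.4
```

```bash
python3 st.py; python3 - <<'E'
from h import *
im=bot.camera("side"); cv2.imwrite("pics/h4.png",cv2.resize(im[90:240,140:340],(800,600)))
E
```

```text
16.0167 [0.5142 0.1833 0.2142]
[[-0.001, 1.0, -0.003], [1.0, 0.001, -0.002], [-0.002, -0.003, -1.0]] [ 0.03 -0.59 -5.53] 0.03051493254752673 60.35437228158116 [ 0.34  0.35  0.08  1.31 -0.    1.91]
```

View pics/h4.png

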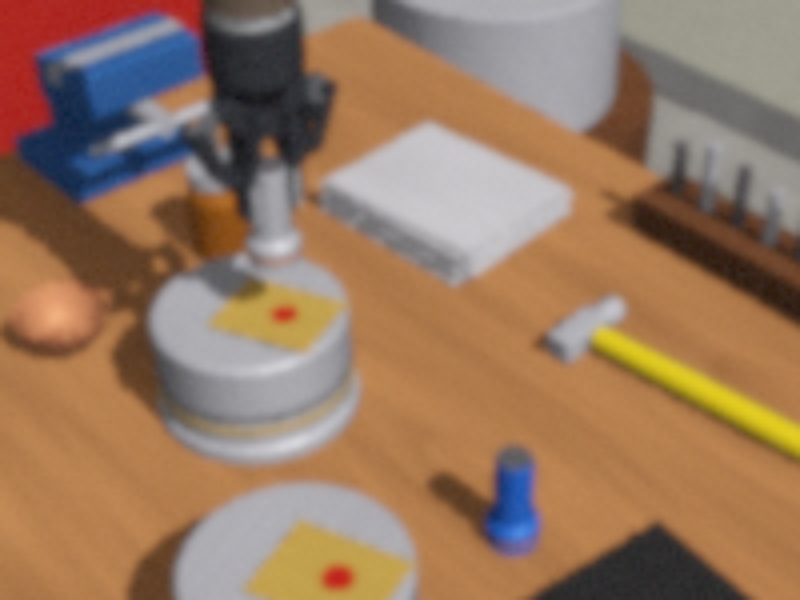

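The stamp is held upright with its foot at (275,255), above the mark at (284,314) on the left anvil. Lowering 30 mm.

>>> {"name": "move_arm", "arguments": {"deltas": [[0,0,1,10,0,0,0],[0,0,0,10,0,0,0],[0,0,0,10,0,0,0],[0,0,0,0,0,0,0],[0,0,0,0,0,0,0],[0,0,0,0,0,0,0],[0,0,0,0,0,0,0],[0,0,0,0,0,0,0]]}}

```text
clock: 16.73
eef_pos: [0.5169, 0.1837, 0.1865]
tool_rot: [0.707, 0.707, 0.001, 0.0]
ft_force: [0.0, 0.4, -6.8]
grip_width: 0.0304
grasp_force: 60.3
```

```bash
python3 st.py; python3 - <<'E'
from fit import *
im=bot.camera("side"); cv2.imwrite("pics/h5.png",cv2.resize(im[120:270,140:340],(800,600)))
c=lambda P:((proj("side",P)-[140,120])*4).round(0).tolist()
print("foot centre,mark,foot bbox",c([[.5155,.184,.134],[.5155,.184,.104]]))
p=proj("side",cyl(.5155,.184,.134));print((p.min(0)-[140,120])*4,(p.max(0)-[140,120])*4)
print(red("side"))
E
```

```text
16.7333 [0.5169 0.1837 0.1865]
[[-0.0, 1.0, 0.001], [1.0, 0.0, 0.0], [0.0, 0.001, -1.0]] [ 0.04  0.4  -6.78] 0.030424369533704802 60.32152220606804 [ 0.34  0.36  0.03  1.24 -0.    1.91]
foot centre,mark,foot bbox [[280.0, 164.0], [282.0, 192.0]]
[249.6  64. ] [306. 180.]
[(array([ 62.6, 152.9]), np.int32(42)), (array([210.3, 167.9]), np.int32(9)), (array([224. , 233.9]), np.int32(20))]
```

View pics/h5.png

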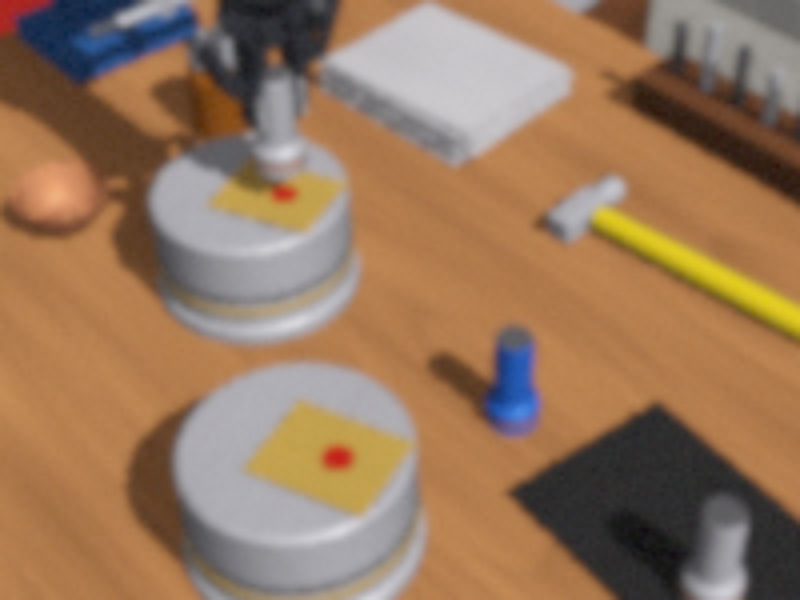

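The foot at (281,165) is where the projection puts it for 3 cm above the mark at (283,193). The stamp is upright and still, and stamp B stands on the mat.

```bash
python3 -c "
from workcell import bot
print(bot.job_done())"
```

```text
the job is handed in; nothing more can be done
None
```

I handed the job in at about 17 s with the heavier stamp (6.2 N, against 2.8 N for the other) held upright about 3 cm over the red mark on the left anvil, and the lighter one standing released on the mat; the verdict was not reported back.

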